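Open the wide cell box by its release tab

ROBOT

A 6-joint arm with a two-finger parallel gripper is mounted at the origin on a cart in front of the work surface, level with it; the furniture and walls round the work are solid. World frame = base frame: x ahead of the robot, y to its left, z up, the work surface at z = 0. Lengths are in m, angles in rad, forces in N, time in s.
With the tool pointing down it reaches from about 0.3 to 0.85 m from the base axis. Payload 5.4 kg.
Tool frame: the origin (TCP) lies midway between the tips of the shut fingers; the grasp point (between the pads) lies 19 mm behind it (r.grasp_offset is the distance from the TCP to the grasp point, in m); z points along the fingers, y is the line along which they close (so a half turn about z gives the same grasp; the last joint's range is limited). The gripper opens to 85 mm and grips with 20 to 120 N. Pads are 22 mm wide; open, the fingers measure 114 mm over their backs; the gripper's body (76 mm by 85 mm) begins 54 mm behind the grasp point. The pads swing forward as they close: fully open they stand 13 mm farther back than shut.
Start: joints at [-1.528, 0.158, 1.597, -0, 1.386, -0.21], TCP at [0.144, -0.557, 0.231] pointing down, gripper open.
Joint ranges: [-2.91, 2.91], [-0.94, 2.29], [0.18, 2.7], [-1.29, 4.43], [0.17, 2.64], [-3, 3]. Speed limits (rad/s): [2.57, 2.57, 3.14, 3.14, 3.14, 3.14].

INTERFACE

Orientations are given as a unit quaternion [x, y, z, w].
In Python, from station import r gives the robot as it stands. The module is installed in compiled form; this text tells all that it offers.
- The arm moves only by the tool send_rows, never from a script. Its argument "commands" is a list of rows, each a list of 2 entries, a list of its own where there are three numbers: the shift along the world's x, y, z in cm, then the turn about the world's z in degrees. A call has 1 to 20 rows; each row shifts and turns the commanded pose from where the row before left it; what a row does not reach is not made up. A row lasts 1/8 s, in which the tool goes at most 62.5 mm and 10.7 degrees, less where a joint would pass 70% of its speed; a pose out of reach is approached as far as the arm can. A call is refused whole if a number of a shift passes 6.25 or a number of a turn 10.7, either way. A call with a gripper value outside its range is refused whole. "gripper" is the finger opening in cm, from 0 to 8.54, set as the call begins (left out, the last holds). The fingers move at their own pace and stop on an object; "grip_force" is the grip in N (left out, the last holds). Time passes only in rows, so rows that do not move let the fingers close. It gives the time, the measured TCP pose, the force, the opening and the grip force at its end, in the units of the state.
- r.state(): the state, without advancing time (a new reading comes with each control period).
- r.capture(name): name is "scene" or "side" or "wrist"; returns the picture (420x560x3 uint8, red, green, blue); there is no depth.
- r.camera_model(name): a dict with "K" (3x3 intrinsics, pixels), "cam_to_world" (4x4, takes a point from camera to world coordinates). Camera axes: x right, y up, looking along -z (the intrinsics and any distortion apply to the point x, -y, -z); pixel columns grow to the right and rows downward; lengths in m; the calibration is good to about 2 mm. A picture is of the moment at which its call begins: read the wrist's pose just before it. camera_model takes no time and is no camera call; for the wrist camera it gives the pose at the moment of the call.
- r.finish_job(): hands the job in; it is judged then, once.
The state is a dict: "time": time; "joint_positions": joint angles; "joint_velocities": joint speeds; "joint_torque": joint torques, N m; "tcp_pos": TCP position; "eef_rot": TCP orientation; "wrist_force": force on the tool from outside, world axes, zero at the start; "torque": the same for the moment, N m; "width": opening from 0.0 (shut) to 1.0 (fully open); "grip_force": force on a finger pad.
Only numpy, scipy, OpenCV 4.12 (cv2) and the standard library are available. Lean on these libraries where they do the work, as an engineer would, in place of code of your own. Each camera call takes 0.05 s, during which the arm holds its last target. There are 200 camera calls.

TASK

Open the wider of the two cell boxes so that its batteries can be got at: press down the release tab at its front with the fingertips until the sprung lid lifts, then push the lid over with the fingers until it lies fully back against its stop. This is only pressing and pushing: lift or carry nothing, leave the narrower box shut, keep both boxes standing where they are, and do not disturb the other things on the bench.

Things in the scene. Friction and masses are not known exactly. Their poses are not given: they have to be found in the camera images.
- wide_box: the wider cell box, loose, about 1.4 kg: dark base plate 150 x 135 x 6 mm (x -85 to +65), on it a grey tray 84 x 125 mm (x -42 to +42), walls up to 44.5 mm, with a ribbed grey lid. Origin: underside, amid the tray. x points from the front tab (robot side, within 15 degrees) to the hinge at the back, y left, z up. It may be the left or the right box
- wide_tab (a joint): release tab of the wide box: steel rocker on a level pin along the box's y, 50 mm in front of the origin, 22 mm up. 0 = at rest (latched), 0.30 rad = fully down; springs back. The lid comes free at about 0.17; pressing on the pad takes 3 N at first, 6 N fully down. Its hook stands up to 54 mm above the bench, 44 to 54 mm in front of the origin
- wide_pad (a point): where to press the wide box's tab: centre of the top face of its flat level pad, 30 mm wide along y, reaching about 9 mm either way along x, 75 mm in front of the box's origin and 30 mm above the bench; press straight down, it sinks 7.5 mm at most
- wide_lid (a joint): lid of the wide box, hinged at the back: 0 = shut and latched, about 0.95 rad = where its spring lifts and holds it, 1.95 = fully open at its stop, leaning back past upright. The spring acts only up to 0.95; beyond, the lid (80 g) swings freely: let go before upright (1.57) it falls back onto the spring, past about 1.65 it falls open by itself
- wide_lid_edge (a point): middle of the wide lid's front edge, half-way through its 5 mm thickness, 90 mm from the hinge line; shut it is 47.5 mm above the bench, sprung up about 121 mm (then 10 mm in front of the box origin); the lid is 125 mm wide. Push it low on the fingers: as it swings upright the edge rises to 138 mm and can jam under a gripper's knuckles
- wide_hinge (a point): middle of the wide lid's hinge line (along the box's y), 42 mm behind the box's origin, 47.5 mm above the bench
- narrow_box: the narrower cell box, to be left shut: same build, but its tray and lid are 78 mm wide and its base plate 88 mm; origin and axes as for the wide box
- narrow_lid (a joint): lid of the narrow box, 0 = shut; leave it so
- multimeter: bystander: hand multimeter lying flat, 130 x 68 x 41 mm, at the left; origin under its middle
- spark_plug: bystander: spark plug lying between the boxes, 21 x 70 x 20 mm, origin under its middle, long axis its y
- spanner: bystander: small combination spanner lying near the front edge of the bench, 20 x 153 x 8 mm, origin under its middle, long axis its y
- marker_pen: bystander: marker pen lying near the front edge of the bench, 17 x 135 x 16 mm, origin under its middle, long axis its y
- tape_black: bystander: small roll of black tape behind the boxes, 43 mm across, 19 mm high, origin under its middle
- bolt: bystander: bolt lying near the front edge of the bench, 19 x 45 x 17 mm, origin under its middle, long axis its y

How it is judged:
By the outcome, as a careful person would: the job done as asked, in the order asked, and still so for the second after the job is handed in, with the robot touching nothing.
It also fails if it takes over 32 s, if anything falls off the work surface, if the arm or the gripper's body presses on something with over 40 N, if the wrist force passes 120 N, or if a joint passes its speed limit or range.

## Working session

There is one attempt and no reset: what is moved stays moved. The work goes in short steps, Python scripts to look and compute and a tool call to move; the robot and the scene stay as the last step left them, time stands still between calls to the robot, and variables do not carry over. Pictures are saved under pics/ and viewed, at most 10 in all, crops included, and the job is handed in when it is done.

Besides the shell and the picture viewer there is one more tool, called after ">>>" in YAML: its name, and indented under it one key for each argument. send_rows: Moves the arm, as the interface text tells. Its arguments: {"type":"object","properties":{"commands":{"type":"array","items":{"type":"array"}},"gripper":{"type":"number"},"grip_force":{"type":"number"}},"required":["commands"]}

```bash
mkdir -p pics
python3 - <<'E'
from station import r
import cv2
for n in("scene","side"):
    m=r.camera_model(n);print(n,m["K"],m["cam_to_world"])
    cv2.imwrite(f"pics/{n}0.png",cv2.cvtColor(r.capture(n),cv2.COLOR_RGB2BGR))
print(r.state())
E
```

```text
scene [[464.6304503    0.         280.75538638]
 [  0.         464.6304503  212.91397418]
 [  0.           0.           1.        ]] [[-0.54991389  0.60100202 -0.57999249 -0.04620269]
 [-0.83497823 -0.41234151  0.36439789  0.49513681]
 [-0.02015111  0.68466856  0.72857593  0.84781858]
 [ 0.          0.          0.          1.        ]]
side [[379.29089304   0.         279.93635619]
 [  0.         379.29089304 204.99910381]
 [  0.           0.           1.        ]] [[-0.99746247 -0.0416459   0.05774283  0.6353709 ]
 [ 0.0701696  -0.43797452  0.89624469  0.95012353]
 [-0.01203502  0.89802224  0.43978542  0.47706205]
 [ 0.          0.          0.          1.        ]]
{'time': 0.1, 'joint_positions': array([-1.52811269e+00,  1.59013833e-01,  1.59809962e+00, -2.63880220e-05,
        1.38627163e+00, -2.10101999e-01]), 'joint_velocities': array([ 0.00026089, -0.00136135, -0.00332761, -0.00113305,  0.00046766,
       -0.00017218]), 'joint_torque': array([-2.27833661e-04, -3.96987784e+01, -3.32338643e+01, -1.47771480e-04,
        4.19155054e-03,  1.53646877e-06]), 'tcp_pos': array([ 0.14375473, -0.55616001,  0.23040312]), 'eef_rot': array([ 9.92022351e-01,  1.26058923e-01,  6.20114420e-05, -8.94161610e-04]), 'wrist_force': array([-0.6238887 , -0.028712  , -0.01090199]), 'torque': array([ 0.01631528, -0.04722569,  0.02689402]), 'grip_force': 0.0, 'width': 0.9978126105313597}
```

View pics/scene0.png

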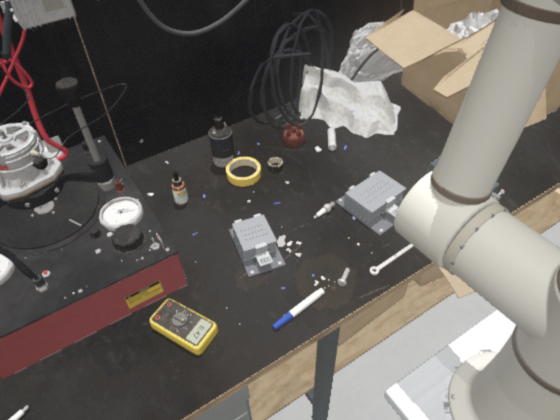

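View pics/side0.png

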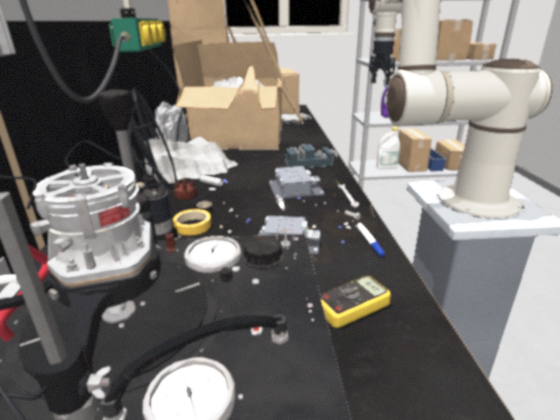

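Scene shows the narrow box at (257,243) and the wide box at (375,200), its front corner partly hidden by the arm's elbow. The side view has the wide box at (293,183). I'll zoom in.

```bash
cat > h.py <<'E'
from station import r
import numpy as np,cv2
def ray(n,uv,z,m=None):
    m=m or r.camera_model(n);K=m["K"];T=np.array(m["cam_to_world"])
    d=np.linalg.inv(K)@[uv[0],uv[1],1];d=T[:3,:3]@(d*[1,-1,-1]);o=T[:3,3]
    return o+d*(z-o[2])/d[2]
def proj(n,p,m=None):
    m=m or r.camera_model(n);T=np.array(m["cam_to_world"])
    c=T[:3,:3].T@(np.asarray(p)-T[:3,3]);q=np.array(m["K"])@(c*[1,-1,-1]);return q[:2]/q[2]
E
python3 - <<'E'
from h import *
a=cv2.imread("pics/scene0.png")[150:250,310:440];b=cv2.imread("pics/side0.png")[150:220,240:350]
a=cv2.resize(a,None,fx=4,fy=4,interpolation=2);b=cv2.resize(b,None,fx=2.5*1.0,fy=2.5,interpolation=2)
b=cv2.copyMakeBorder(b,0,400-b.shape[0],0,0,0)
cv2.imwrite("pics/z.png",np.hstack([a,b]))
print(ray("scene",(375,195),.045),ray("side",(293,175),.045),ray("scene",(255,230),.045))
E
```

```text
[ 0.51262729 -0.12966776  0.045     ] [ 0.52372924 -0.13651053  0.045     ] [0.58140165 0.17198737 0.045     ]
```

View pics/z.png

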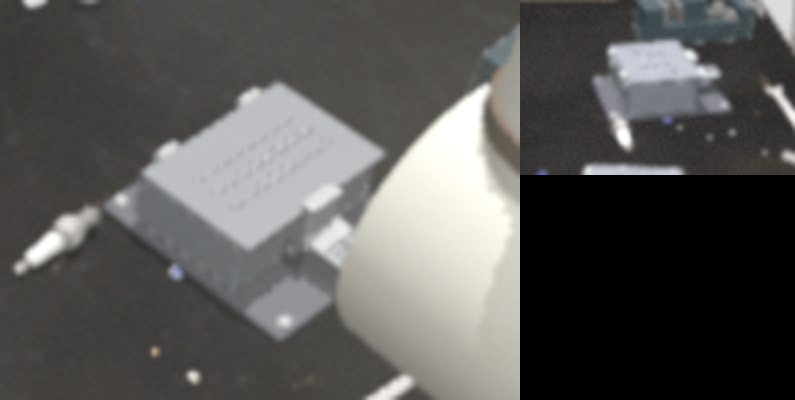

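Zoomed picture: wide lid top corners at crop (143,172) back-left, (278,82) back-right, (385,153) front-right, (250,250) front-left; the hook is at (322,200) and the pad at (335,240).

Run:
```python
from h import *
c=[(143,172),(278,82),(385,153),(250,250)]
P=np.array([ray("scene",(310+u/4-.4,150+v/4-.4),.050) for u,v in c]);print(P)
M=np.array([[42,62.5],[42,-62.5],[-48,-62.5],[-48,62.5]])/1000
A=P[:,:2];mc=M.mean(0);ac=A.mean(0);z=((M-mc)@[1,1j]).conj()@((A-ac)@[1,1j]);t=np.angle(z)
R=np.array([[np.cos(t),-np.sin(t)],[np.sin(t),np.cos(t)]]);o=ac-R@mc
print("yaw",np.degrees(t),"o",o,"resid",(A-(M@R.T+o))*1000)
for k,(x,zz) in dict(pad=(-.075,.03),hinge=(.042,.0475),edge=(-.048,.0475),hook=(-.049,.054)).items():
    p=np.r_[o+R@[x,0],zz];q=proj("scene",p);print(k,p,(q-[310,150])*4)
for k,(u,v) in dict(bl=(120,203),fl=(284,322)).items(): print(k,R.T@(ray("scene",(310+u/4-.4,150+v/4-.4),.006)[:2]-o))
print(np.degrees(np.arctan2(*r.camera_model("wrist")["cam_to_world"][:2,0][::-1])), r.camera_model("wrist")["cam_to_world"])
```

```text
[[ 0.55640974 -0.0718635   0.05      ]
 [ 0.57201059 -0.19472821  0.05      ]
 [ 0.48527034 -0.20468509  0.05      ]
 [ 0.46972257 -0.08224938  0.05      ]]
yaw 7.052522336847399 o [ 0.52383061 -0.13801321] resid [[-1.42940818 -1.0341384 ]
 [-1.17594426  0.15539786]
 [ 1.40286501  1.24864059]
 [ 1.20248742 -0.36990005]]
pad [ 0.44939806 -0.14722164  0.03      ] [349.24397278 247.00952772]
hinge [ 0.56551284 -0.13285648  0.0475    ] [208.13653657 126.39168834]
edge [ 0.47619378 -0.14390661  0.0475    ] [318.92626552 202.63684712]
hook [ 0.47520135 -0.14402939  0.054     ] [321.85092667 195.88912194]
bl [0.05957953 0.05771093]
fl [-0.07567612  0.05602046]
-75.4383262721885 [[ 2.51421873e-01  9.31014127e-01  2.64574633e-01  2.11622516e-01]
 [-9.67877149e-01  2.42108618e-01  6.78029557e-02 -5.39166230e-01]
 [-9.30289215e-04 -2.73122888e-01  9.61978702e-01  3.73669855e-01]
 [ 0.00000000e+00  0.00000000e+00  0.00000000e+00  1.00000000e+00]]
```

>>> send_rows:
  commands:
    - [[3,4.1,-0.8],-0.75]
    - [[3,4.1,-0.8],-0.75]
    - [[3,4.1,-0.8],-0.75]
    - [[3,4.1,-0.8],-0.75]
    - [[3,4.1,-0.8],-0.75]
    - [[3,4.1,-0.8],-0.75]
    - [[3,4.1,-0.8],-0.75]
    - [[3,4.1,-0.8],-0.75]
    - [[3,4.1,-0.8],-0.75]
    - [[3,4.1,-0.8],-0.75]
    - [[0,0,0],0]
    - [[0,0,0],0]
  gripper: 0

```text
time: 1.6
tcp_pos: [0.4435, -0.1468, 0.1511]
eef_rot: [0.998, 0.061, -0.0, 0.0]
wrist_force: [0.2, 0.4, 0.2]
width: 0.001
grip_force: 0.0
```

Run:
```python
from h import *
s=r.state();print(s["tcp_pos"],s["wrist_force"],s["width"])
a=r.capture("wrist");b=r.capture("scene")
m=r.camera_model("wrist")
o=np.array([.5238,-.138]);t=np.radians(7.05);R=np.array([[np.cos(t),-np.sin(t)],[np.sin(t),np.cos(t)]])
a=cv2.cvtColor(a,4);b=cv2.cvtColor(b,4)
cv2.imwrite("pics/w1raw.png",a)
for x,y,z in[(-.075,0,.03),(-.084,.015,.03),(-.084,-.015,.03),(-.049,0,.054),(-.085,.0675,.006),(-.085,-.0675,.006),(-.048,.0625,.05),(-.048,-.0625,.05)]:
    q=proj("wrist",np.r_[o+R@[x,y],z],m);print((x,y),q.round());cv2.circle(a,tuple(int(v) for v in q.clip(-999,999)),2,(0,0,255),-1)
cv2.imwrite("pics/w1.png",a)
```

```text
[ 0.44347241 -0.14682311  0.15108363] [0.16097576 0.37347489 0.23067889] 0.001203701042381769
(-0.075, 0) [275. 197.]
(-0.084, 0.015) [259. 207.]
(-0.084, -0.015) [291. 207.]
(-0.049, 0) [275. 174.]
(-0.085, 0.0675) [209. 201.]
(-0.085, -0.0675) [341. 201.]
(-0.048, 0.0625) [201. 172.]
(-0.048, -0.0625) [349. 172.]
```

View pics/w1.png

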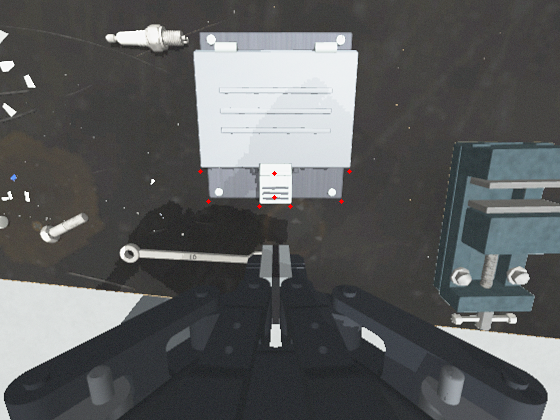

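The wrist view has the pad centred at (275,185) with its front edge at row 203, about 4 px behind the prediction. The box therefore sits about 2–3 mm further on, with yaw confirmed. Descending.

>>> send_rows:
  commands:
    - [[0.1,0,-2],0]
    - [[0.1,0,-2],0]
    - [[0,0,-2],0]
    - [[0,0,-2],0]
    - [[0,0,-2],0]
    - [[0,0,-1],0]
    - [[0,0,-0.4],0]
    - [[0,0,-0.3],0]
    - [[0,0,-0.3],0]
    - [[0,0,0],0]
    - [[0,0,0],0]

```text
time: 3.08
tcp_pos: [0.446, -0.1468, 0.0316]
eef_rot: [0.998, 0.061, 0.0, 0.0]
wrist_force: [0.1, -0.6, 0.2]
width: 0.002
grip_force: 0.0
```

>>> send_rows:
  commands:
    - [[0,0,-0.2],0]
    - [[0,0,-0.2],0]
    - [[0,0,-0.2],0]
    - [[0,0,-0.1],0]
    - [[0,0,0],0]
    - [[0,0,0],0]

```text
time: 3.82
tcp_pos: [0.4451, -0.147, 0.0244]
eef_rot: [0.998, 0.061, -0.001, 0.0]
wrist_force: [-5.3, -0.6, 6.0]
width: -0.003
grip_force: 3.3
```

Run:
```python
from h import *
a=cv2.cvtColor(r.capture("side"),4)[110:230,220:380];b=cv2.cvtColor(r.capture("wrist"),4)
cv2.imwrite("pics/s2.png",np.hstack([cv2.resize(a,(400,300),interpolation=2),cv2.resize(b,(400,300))]))
print(r.state()["wrist_force"],r.state()["tcp_pos"])
```

```text
[-4.41407096 -1.13132346  6.36234241] [ 0.44508916 -0.14695943  0.02437706]
```

View pics/s2.png

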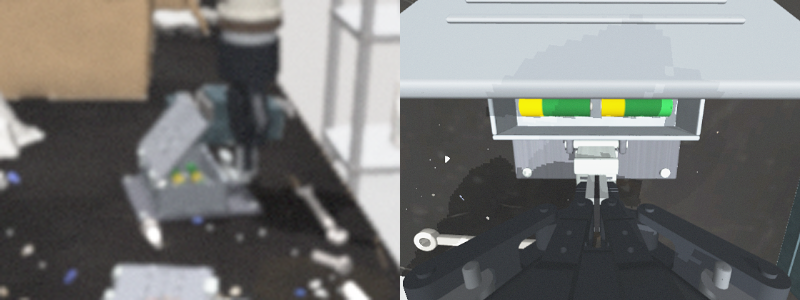

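The lid has sprung up and the cells are visible, at about 6 N. Now I'll back off, rise, and approach the lid's underside.

>>> send_rows:
  commands:
    - [[-0.2,0,0.6],0]
    - [[-0.6,0,0.6],0]
    - [[-1.2,-0.2,0.3],0]
    - [[-1.4,-0.2,0.2],0]
    - [[0,0,1.6],0]
    - [[0,0,2],0]
    - [[0,0,2],0]
    - [[0,0,1.4],0]
    - [[1,0.1,0],0]
    - [[2,0.25,0],0]
    - [[2,0.25,0],0]
    - [[1.5,0.2,0],0]
    - [[0,0,0],0]
    - [[0,0,0],0]

```text
time: 5.68
tcp_pos: [0.4761, -0.1424, 0.1105]
eef_rot: [0.998, 0.061, -0.001, -0.0]
wrist_force: [0.2, 0.6, -0.2]
width: -0.0
grip_force: 0.0
```

Run:
```python
from h import *
a=cv2.cvtColor(r.capture("side"),4)[110:230,220:380];b=cv2.cvtColor(r.capture("wrist"),4)
cv2.imwrite("pics/s3.png",np.hstack([cv2.resize(a,(400,300),interpolation=2),cv2.resize(b,(400,300))]))
```

```text
(no output)
```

View pics/s3.png

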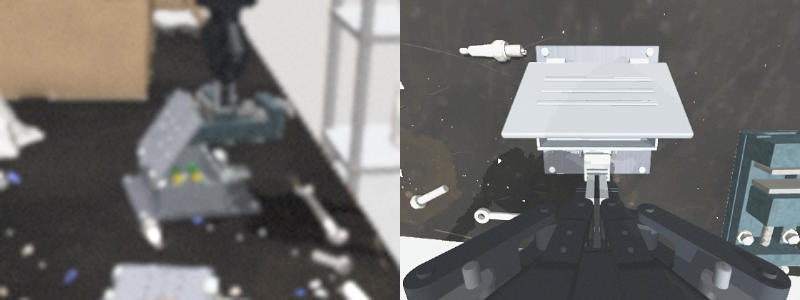

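>>> send_rows:
  commands:
    - [[1,0.12,-0.5],0]
    - [[1,0.12,0],0]
    - [[0.7,0.09,0],0]
    - [[0.7,0.09,0],0]
    - [[0.7,0.09,0],0]
    - [[0.7,0.09,0],0]
    - [[0.7,0.09,0],0]
    - [[0.7,0.09,0],0]
    - [[0,0,0],0]

```text
time: 6.9
tcp_pos: [0.5393, -0.1349, 0.1063]
eef_rot: [0.998, 0.061, 0.0, 0.0]
wrist_force: [0.5, 1.0, -0.0]
width: 0.003
grip_force: 0.0
```

>>> send_rows:
  commands:
    - [[0.6,0.07,0],0]
    - [[0.6,0.07,0],0]
    - [[0.6,0.07,0],0]
    - [[0.6,0.07,0],0]
    - [[0.5,0.06,0],0]
    - [[0.4,0.05,0],0]
    - [[0,0,0],0]
    - [[0,0,0],0]

```text
time: 7.9
tcp_pos: [0.5717, -0.131, 0.1062]
eef_rot: [0.998, 0.061, -0.0, -0.0]
wrist_force: [-0.7, -0.4, 0.2]
width: 0.001
grip_force: 0.0
```

Run:
```python
from h import *
a=cv2.cvtColor(r.capture("side"),4)[110:230,220:380];b=cv2.cvtColor(r.capture("wrist"),4)
cv2.imwrite("pics/s4.png",np.hstack([cv2.resize(a,(400,300),interpolation=2),cv2.resize(b,(400,300))]))
```

```text
(no output)
```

View pics/s4.png

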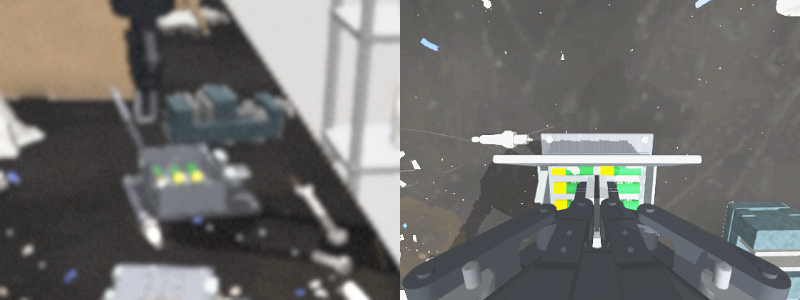

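The side view shows the lid leaning back past upright at (125,115), standing clear of the fingers. Now I'll retreat and check.

>>> send_rows:
  commands:
    - [[-1,-0.12,0],0]
    - [[-2,-0.25,0.5],0]
    - [[-2,-0.25,1.5],0]
    - [[-2,-0.25,3],0]
    - [[-3,-0.35,3],0]
    - [[-3,-0.35,3],0]
    - [[-2,0,3],0]
    - [[0,-3,0],0]
    - [[0,-4,0],0]
    - [[0,-4,0],0]
    - [[0,-4,0],0]
    - [[0,0,0],0]
    - [[0,0,0],0]

```text
time: 9.62
tcp_pos: [0.4214, -0.296, 0.2461]
eef_rot: [0.998, 0.061, -0.0, -0.0]
wrist_force: [-0.8, 0.1, -0.4]
width: -0.004
grip_force: 0.0
```

Run:
```python
from h import *
a=cv2.cvtColor(r.capture("side"),4)[110:230,220:380];b=cv2.cvtColor(r.capture("scene"),4)[120:300,220:460]
cv2.imwrite("pics/s5.png",np.hstack([cv2.resize(a,(400,300),interpolation=2),cv2.resize(b,(400,300))]))
o=np.array([.5255,-.138]);t=np.radians(7.05);R=np.array([[np.cos(t),-np.sin(t)],[np.sin(t),np.cos(t)]])
for th in(1.65,1.75,1.85,1.95):
  print(th,[((proj("side",np.r_[o+R@[.042-.09*np.cos(th),y],.0475+.09*np.sin(th)])-[220,110])*2.5).round(1) for y in(.0625,-.0625)])
```

```text
1.65 [array([150.8, 109.2]), array([131.4,  78. ])]
1.75 [array([143.1, 110.8]), array([124.4,  79.4])]
1.85 [array([135.4, 113.1]), array([117.4,  81.5])]
1.95 [array([128. , 116.1]), array([110.7,  84.2])]
```

View pics/s5.png

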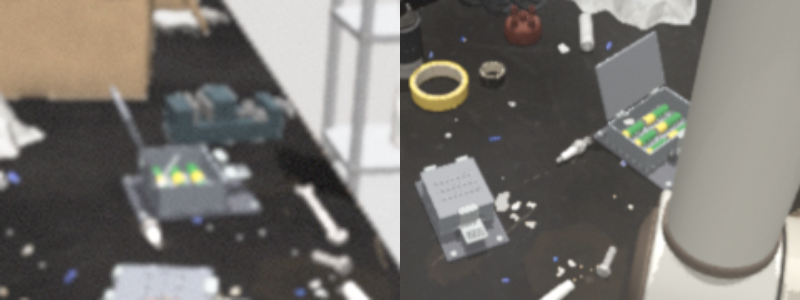

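The lid's top edge runs from (111,88) to about (127,116) in the side crop, matching 1.95 rad. The narrow box is shut and the bystanders are undisturbed.

```bash
python3 -c "from station import r;print(r.finish_job())"
```

```text
the job is handed in; nothing more can be done
None
```

The wide box is open, with its lid back at about 1.95 rad (its stop, judged from the side camera); the narrow box is still shut, nothing else looked moved, and the job is handed in at about 10 s of the 32 s allowed.

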